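Drive the locating dowel out of a cast housing

TASK

The locating dowel in the lug of the cast housing has to come out. Take the flat-nosed drift from the wooden stand, feel its nose into the knock-out hole in the top of the lug, push the dowel steadily down until it drops into the tray, and stand the drift back in the hole it came from. Push by feel and never with more than 30 N on the housing or the dowel, and leave the other things where they are.

Things in the scene. Friction and masses are not known exactly. Their poses are not given: they have to be found in the camera images.
- casting: Cast aluminium housing, a shallow open frame 170 mm (x) by 230 mm (y), lying flange face down on four posts; fixed. Origin on the bench under its middle, z up. Flange face 60 mm above the bench, highest point 111 mm. The dowel's lug, round, 40 mm across, stands out from its +x side with its axis at x = 106, y = 15 mm, top 86.5 mm above the bench. The lug opposite has no hole.
- lug_top (a point): Point on the lug's (and dowel's) axis, level with the lug's top face; z up. The knock-out hole in that face is 7 mm across, square-edged, 10.5 mm deep, and opens into the wider dowel bore. It is as cast, not machined, and its core had shifted: its centre lies about 3 mm (2.5 to 3.7) off this point, in any direction.
- dowel: Plain steel dowel, 16 mm across, 26 mm long, upright and tight in the lug's bore, its lower end showing 10.5 mm below the lug. Origin at the centre of its lower end, z along it. Its upper end is 11 mm below the lug's top. About 8 to 18 N move it; it comes free and drops once its upper end is 23.5 mm below the lug's top.
- tray: Shallow grey open tray with a dark mat, 120 x 110 x 20 mm, walls 3 mm, floor 3 mm, under the lug; fixed. Origin under its centre on the bench.
- stand: Wooden block 60 mm (x) by 124 mm (y) by 60 mm high, fixed. Origin under its centre on the bench. Two holes 10 mm across and 56 mm deep in its top at x = 0, y = -31 and +31 mm: one holds the drift, the other the pointed punch, either way round.
- drift: Flat-nosed steel drift punch, upright in one of the stand's holes: round nose 6 mm across, 50 mm long, flat-ended, then a round body 16 mm across, 90 mm long, knurled 70 to 120 mm above the nose's end; 0.15 kg. Origin at the centre of the nose's flat end, z up to the head. In the stand its shoulder rests on the block's top, its origin 10 mm above the bench.
- punch: Pointed centre punch in the stand's other hole, slimmer and shorter than the drift: body 12 mm across and 60 mm long above a 40 mm nose that ends in a point. Origin at the point, z up, 20 mm above the bench. To be left alone.
- mouse: Black computer mouse, about 110 x 60 x 36 mm, on the bench. Origin at the centre of its underside. To be left alone.
- ring_gauge: Dark steel ring gauge, 52 mm across, 20 mm high, on the bench. Origin at the centre of its underside. To be left alone.
Things that resemble listed ones, but are neither listed nor needed, are in the scene too. What is meant by the tray is not white, and is the smaller of those in its own colour.

How it is judged:
By the outcome, as a careful person would: the job done as asked, in the order asked, and still so for the second after the job is handed in, with the robot touching nothing.
It also fails if it takes over 72 s, if anything falls off the work surface, if the arm or the gripper's body presses on something with over 40 N, if the wrist force passes 120 N, or if a joint passes its speed limit or range.

ROBOT

A 6-joint arm with a two-finger parallel gripper is mounted at the origin on the work surface. World frame = base frame: x ahead of the robot, y to its left, z up, the work surface at z = 0. Lengths are in m, angles in rad, forces in N, time in s.
With the tool pointing down it reaches from about 0.25 to 0.8 m from the base axis. Payload 3.9 kg.
Tool frame: the origin (TCP) lies midway between the tips of the shut fingers; the grasp point (between the pads) lies 19 mm behind it; z points along the fingers, y is the line along which they close (so a half turn about z gives the same grasp; the last joint's range is limited). The gripper opens to 85 mm and grips with 20 to 120 N. Pads are 22 mm wide; open, the fingers measure 114 mm over their backs; the gripper's body (76 mm by 85 mm) begins 54 mm behind the grasp point. The pads swing forward as they close: fully open they stand 13 mm farther back than shut.
Start: joints at [-1.181, 0.26, -0.138, 1.173, 0, 1.571], TCP at [0.199, -0.486, 0.231] pointing down, gripper open.
Joint ranges: [-2.78, 2.78], [-0.83, 1.72], [-1.28, 1.37], [-1.9, 2.12], [-1.57, 1.48], [-3.14, 3.14]. Speed limits (rad/s): [2.57, 2.57, 3.14, 3.14, 3.14, 3.14].

INTERFACE

Orientations are given as a rotation vector (axis times angle).
In Python, from plant import robot, cams gives the robot as it stands.
- The arm moves only by the tool move_arm, never from a script. Its arguments are lists of equal length, an entry for each row: "hand": the opening, from 0 (shut) to 1 (fully open); "offset": the shift along the tool's x, y, z in m, a list of three; "rotation": the turn, a rotation vector about the tool's x, y, z in degrees, a list of three. In form: {"hand": [hand, ...], "offset": [[x, y, z], ...], "rotation": [[rx, ry, rz], ...]}. A call has 1 to 20 rows; each row is the pose to reach, as a shift and turn from the pose commanded when the call began, along the tool's axes at that moment; what a row does not reach only later rows make up. A row lasts 1/8 s, in which the tool goes at most 62.5 mm and 10.7 degrees, less where a joint would pass 70% of its speed; a pose out of reach is approached as far as the arm can. A call with a gripper value outside its range is refused whole. The fingers move at their own pace and stop on an object; "grip_force" is the grip in N (left out, the last holds). Time passes only in rows, so rows that repeat a pose let the fingers close. It gives the time, the measured TCP pose, the force, the opening and the grip force at its end, in the units of the state.
- robot.observe(): the state, without advancing time (a new reading comes with each control period).
- cams.capture(name): name is "scene" or "top" or "wrist"; returns a dict with "pixels" (420x560x3 uint8, red, green, blue), "depth" (420x560 float32, m along the optical axis (not along the pixel's ray), 0 where there is no reading), "fx", "fy", "cx", "cy" (pixels), "extrinsics" (4x4, takes a point from world to camera coordinates). Camera axes: x right, y up, looking along -z (the intrinsics and any distortion apply to the point x, -y, -z); pixel columns grow to the right and rows downward; lengths in m; the calibration is good to about 2 mm. A picture is of the moment at which its call begins.
- robot.hand_in(): hands the job in; it is judged then, once.
The state is a dict: "t": time; "joints": joint angles; "qvel": joint speeds; "joint_efforts": joint torques, N m; "tool_pos": TCP position; "tool_rot": TCP orientation; "ft_force": force on the tool from outside, world axes, zero at the start; "ft_torque": the same for the moment, N m; "grip_width": finger opening in m; "finger_force": force on a finger pad.
Only numpy, scipy, OpenCV 4.12 (cv2) and the standard library are available. Lean on these libraries where they do the work, as an engineer would, in place of code of your own. Each camera call takes 0.05 s, during which the arm holds its last target. There are 200 camera calls.

## Working session

There is one attempt and no reset: what is moved stays moved. The work goes in short steps, Python scripts to look and compute and a tool call to move; the robot and the scene stay as the last step left them, time stands still between calls to the robot, and variables do not carry over. Pictures are saved under pics/ and viewed, at most 10 in all, crops included, and the job is handed in when it is done.

Besides the shell and the picture viewer there is one more tool, called after ">>>" as name(argument=value, ...), one argument or row to a line, values as JSON. move_arm: Moves the arm, as the interface text tells. Its arguments: {"type":"object","properties":{"hand":{"type":"array"},"offset":{"type":"array"},"rotation":{"type":"array"},"grip_force":{"type":"number"}},"required":["hand","offset","rotation"]}

```bash
ls; mkdir -p pics; python3 - <<'E'
from plant import robot,cams
import cv2,numpy as np
s=robot.observe();print({k:np.round(v,3).tolist() for k,v in s.items()})
for n in("scene","top"):
    c=cams.capture(n);cv2.imwrite(f"pics/{n}0.png",c["pixels"][:,:,::-1]);np.savez(f"{n}0.npz",**c)
    print(n,c["fx"],c["fy"],c["cx"],c["cy"],np.round(c["extrinsics"],4).tolist(),[k for k in c])
E
```

```text
pics
{'t': 0.0, 'joints': [-1.181, 0.261, -0.139, 1.173, 0.0, 1.571], 'qvel': [0.0, -0.0, 0.002, -0.002, 0.001, 0.001], 'joint_efforts': [0.001, -40.568, 25.392, 0.019, 0.0, -0.0], 'tool_pos': [0.199, -0.485, 0.23], 'tool_rot': [-3.08, -0.608, 0.001], 'ft_force': [0.355, -0.188, -0.529], 'ft_torque': [-0.038, 0.014, 0.037], 'finger_force': 0.0, 'grip_width': 0.085}
scene 469.14769044941164 469.14769044941164 276.88578980091006 216.62987197195943 [[0.7754, 0.6314, -0.0141, -0.4836], [-0.36, 0.4602, 0.8116, 0.1422], [0.5189, -0.6242, 0.5841, -1.3868], [0.0, 0.0, 0.0, 1.0]] ['pixels', 'depth', 'fx', 'fy', 'cx', 'cy', 'extrinsics']
top 395.79433750780777 395.79433750780777 273.23082675246 205.60986495857009 [[0.029, -0.9994, -0.0166, -0.0059], [0.9934, 0.027, 0.1116, -0.6183], [-0.1111, -0.0197, 0.9936, -0.9985], [0.0, 0.0, 0.0, 1.0]] ['pixels', 'depth', 'fx', 'fy', 'cx', 'cy', 'extrinsics']
```

View pics/top0.png

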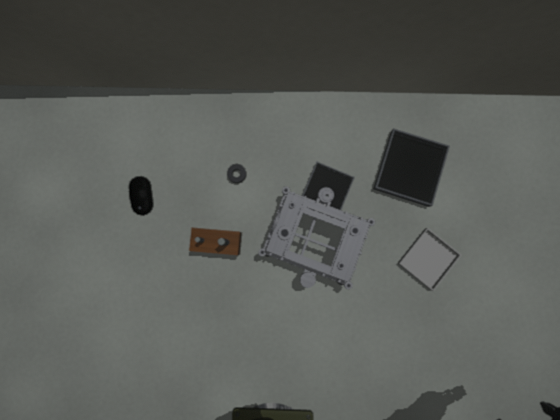

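View pics/scene0.png

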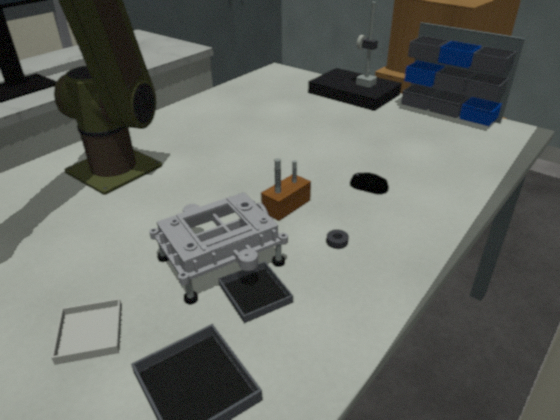

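The top view shows the holed lug at about (326,194) over the small grey tray, the stand at (215,242), the drift at (222,241) and the punch at (197,240). In the scene view the taller tool, the drift, is on the casting side.

```bash
cat >h.py <<'E'
import numpy as np,cv2
from scipy.spatial.transform import Rotation as R
def cloud(c):
    d=c["depth"];v,u=np.mgrid[:d.shape[0],:d.shape[1]]
    p=np.stack([(u-c["cx"])/c["fx"]*d,-(v-c["cy"])/c["fy"]*d,-d],-1)
    E=c["extrinsics"];return (p-E[:3,3])@E[:3,:3]
def ray(c,u,v,z):
    E=c["extrinsics"];o=-E[:3,:3].T@E[:3,3]
    d=E[:3,:3].T@np.array([(u-c["cx"])/c["fx"],-(v-c["cy"])/c["fy"],-1]);return o+d*(z-o[2])/d[2]
def proj(c,p):
    q=c["extrinsics"][:3,:3]@np.array(p)+c["extrinsics"][:3,3];return c["cx"]-c["fx"]*q[0]/q[2],c["cy"]+c["fy"]*q[1]/q[2]
def todelta(s,target):  # world shift -> tool axes
    return R.from_rotvec(s["tool_rot"]).inv().apply(np.array(target)-s["tool_pos"])
E
python3 - <<'E'
from h import *
for n in("top","scene"):
    c=dict(np.load(n+"0.npz"));P=cloud(c);hsv=cv2.cvtColor(c["pixels"],cv2.COLOR_RGB2HSV)
    z=P[...,2];ok=c["depth"]>0
    print(n,"bench z",np.median(z[250:300,420:460]) if n=="top" else np.median(z[110:130,230:280]))
    wood=(hsv[...,0]<15)&(hsv[...,1]>130)&ok&(z>.05)&(z<.07)
    wood[:150]=0
    q=P[wood];r=cv2.minAreaRect((q[:,:2]*1000).astype(np.float32));print("wood",len(q),r,np.median(q[:,2]))
    ctr=np.array(r[0])/1000
    t=ok&(z>.075)&(z<.17)&(np.hypot(P[...,0]-ctr[0],P[...,1]-ctr[1])<.07)
    nn,l,st,ce=cv2.connectedComponentsWithStats(t.astype(np.uint8))
    for i in range(1,nn):
        q=P[l==i];
        if len(q)>4:
            a=q[:,2].max();h=q[q[:,2]>a-.006];print("tool",len(q),"top",a,h.mean(0),q.mean(0),ce[i])
    if n=="top":
        print("lug ray",ray(c,326,194,.0865))
        m=ok&(abs(z-.0865)<.004);m[:, :310]=0;m[:,345:]=0;m[:183]=0;m[200:]=0
        q=P[m];print("lug pts",len(q),cv2.minEnclosingCircle((q[:,:2]*1000).astype(np.float32)))
        m=ok&(z>.055)&(z<.125)&(P[...,0]>.2)&(P[...,0]<.8)&(P[...,1]<.1);m[:,:250]=0;m[:,380:]=0;m[:180]=0
        print("cast z max",np.percentile(z[m],99))
        tr=ok&(z<.03)
        cv2.imwrite("pics/lugtop.png",cv2.resize(c["pixels"][150:300,180:380,::-1],None,fx=4,fy=4,interpolation=cv2.INTER_CUBIC))
E
```

```text
top bench z 0.0012796621735040392
wood 813 ((521.0568237304688, 157.0554962158203), (120.4501724243164, 55.30167007446289), 86.70675659179688) 0.058509244912300105
tool 38 top 0.12122937526432477 [0.52390899 0.18914995 0.11890519] [0.52388461 0.18683028 0.10811434] [198.76315789 239.15789474]
tool 65 top 0.15140719195415725 [0.52015574 0.12686003 0.14850911] [0.52027921 0.12425127 0.13386253] [223.06153846 241.16923077]
lug ray [ 0.64495374 -0.11958561  0.0865    ]
lug pts 150 ((643.3228759765625, -116.67121124267578), 21.90300941467285)
cast z max 0.11067279177211423
scene bench z 0.0008463325456187635
wood 108 ((307.2501525878906, 124.51712036132812), (520.487060546875, 126.50863647460938), 7.656405448913574) 0.05936156708044489
```

View pics/lugtop.png

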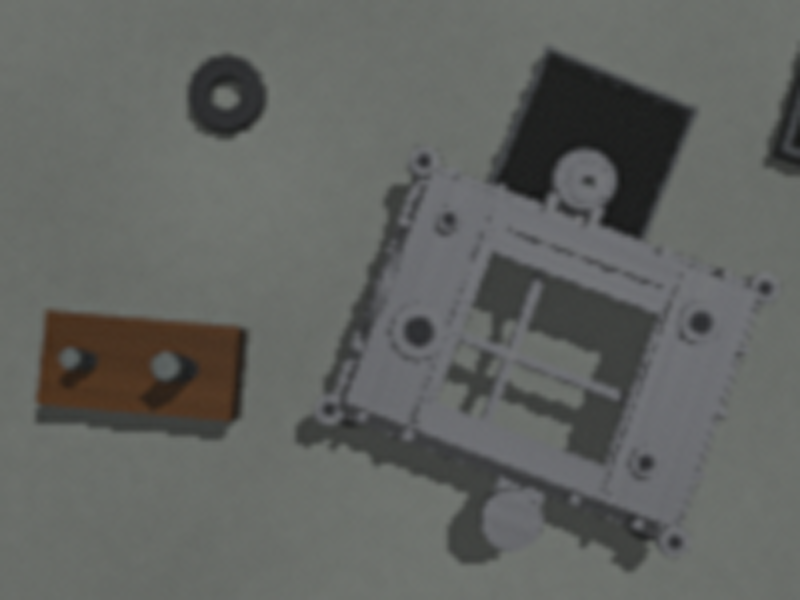

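The crop shows the lug at about (585,180), with a dark hole slightly right of its centre at (589,181). The drift head is at (166,366) and the punch head at (70,357).

```bash
python3 - <<'E'
from h import *
from plant import robot,cams
c=dict(np.load("top0.npz"))
print("drift head",ray(c,180+165.5/4,150+366/4,.15),"punch",ray(c,180+70/4,150+357/4,.12))
print("lug",ray(c,180+584.5/4,150+180/4,.0865),"hole",ray(c,180+589/4,150+181/4,.0865))
s=robot.observe();w=cams.capture("wrist");E=w["extrinsics"];T=R.from_rotvec(s["tool_rot"])
print("cam in tool",T.inv().apply(-E[:3,:3].T@E[:3,3]-s["tool_pos"]),"axes\n",np.round(T.as_matrix().T@E[:3,:3].T,3),w["fx"],w["cx"],w["cy"])
t=T.as_matrix();print(np.round(t,3))
print("to view lug w/o rotation; lug-tcp in tool",todelta(s,[.645,-.119,.0865]))
E
```

```text
drift head [0.51912414 0.12591114 0.15      ] punch [0.52333196 0.18745814 0.12      ]
lug [ 0.64245834 -0.1199304   0.0865    ] hole [ 0.6419071  -0.12272194  0.0865    ]
cam in tool [ 0.06844943 -0.00025419 -0.14336421] axes
 [[ 0.001  0.962  0.272]
 [ 1.    -0.001 -0.001]
 [-0.001  0.272 -0.962]] 301.9835463729888 284.9202688951146 211.0480786111616
[[ 0.925  0.38  -0.001]
 [ 0.38  -0.925  0.002]
 [ 0.    -0.002 -1.   ]]
to view lug w/o rotation; lug-tcp in tool [ 0.55137286 -0.16896308  0.14435842]
```

>>> move_arm(
  hand=[0.5,0.5,0.5,0.5,0.5,0.5,0.5,0.5,0.5,0.5,0.5,0.5,0.5,0.5],
  offset=[
    [0.549,-0.17,0.07],
    [0.549,-0.17,0.07],
    [0.549,-0.17,0.07],
    [0.549,-0.17,0.07],
    [0.549,-0.17,0.07],
    [0.549,-0.17,0.07],
    [0.549,-0.17,0.07],
    [0.549,-0.17,0.07],
    [0.549,-0.17,0.07],
    [0.549,-0.17,0.07],
    [0.549,-0.17,0.07],
    [0.549,-0.17,0.07],
    [0.549,-0.17,0.07],
    [0.549,-0.17,0.07],
  ],
  rotation=[
    [0,0,-64.4],
    [0,0,-64.4],
    [0,0,-64.4],
    [0,0,-64.4],
    [0,0,-64.4],
    [0,0,-64.4],
    [0,0,-64.4],
    [0,0,-64.4],
    [0,0,-64.4],
    [0,0,-64.4],
    [0,0,-64.4],
    [0,0,-64.4],
    [0,0,-64.4],
    [0,0,-64.4],
  ],
)

```text
t: 1.9
tool_pos: [0.6421, -0.1208, 0.1618]
tool_rot: [2.285, 2.155, 0.0]
ft_force: [0.2, 1.0, 0.1]
grip_width: 0.0428
finger_force: 0.0
```

```bash
python3 - <<'E'
from h import *
from plant import robot,cams
s=robot.observe();w=cams.capture("wrist");np.savez("w1.npz",**w)
print(s["t"],s["tool_pos"],s["tool_rot"],s["joints"],s["ft_force"])
u,v=proj(w,[.6425,-.12,.0865]);print(u,v)
u,v=int(u),int(v);cv2.imwrite("pics/w1.png",cv2.resize(w["pixels"][max(v-60,0):v+60,u-80:u+80,::-1],None,fx=5,fy=5,interpolation=cv2.INTER_CUBIC));print(max(v-60,0),u-80)
E
```

```text
1.9 [ 0.64206175 -0.12081711  0.16184272] [2.28538196e+00 2.15508043e+00 2.34988428e-04] [-1.85951143e-01  5.12631164e-01  7.31241207e-02  1.13091012e+00
 -9.07535356e-05  1.44351660e+00] [0.1667748  1.01812199 0.11747237]
285.74976086291093 218.7944197055652
158 205
```

View pics/w1.png

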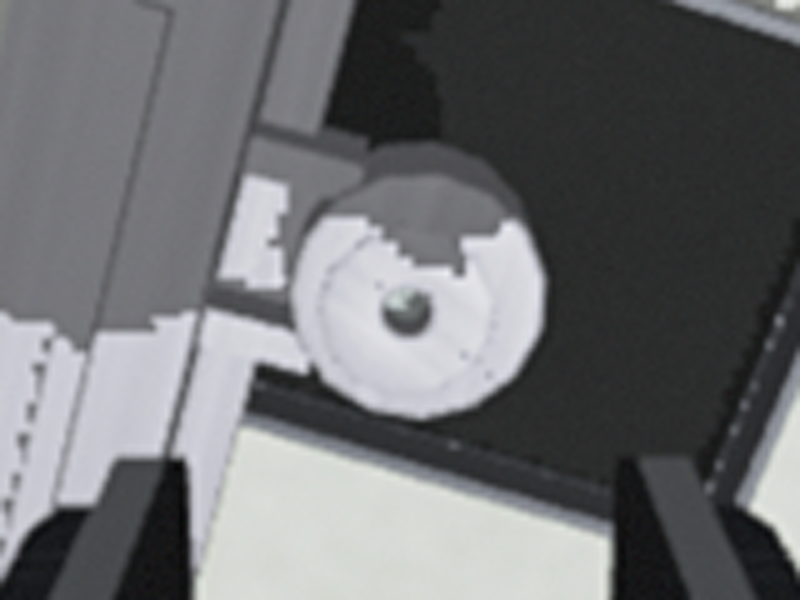

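The wrist crop shows the lug face centred near (418,296) with a radius of about 127 px. The hole is clear at (406,311), so it is offset about 3 mm from the lug axis. Next I'll move over the drift.

>>> move_arm(
  hand=[0.5,0.5,0.5,0.5,0.5,0.5,0.5,0.5],
  offset=[
    [0.02,-0.011,-0.05],
    [0.239,-0.1365,-0.08],
    [0.239,-0.1365,-0.08],
    [0.239,-0.1365,-0.08],
    [0.239,-0.1365,-0.08],
    [0.239,-0.1365,-0.08],
    [0.239,-0.1365,-0.08],
    [0.239,-0.1365,-0.08],
  ],
  rotation=[
    [0,0,0],
    [0,0,0],
    [0,0,0],
    [0,0,0],
    [0,0,0],
    [0,0,0],
    [0,0,0],
    [0,0,0],
  ],
)

```text
t: 2.95
tool_pos: [0.5206, 0.1254, 0.2411]
tool_rot: [2.286, 2.155, -0.0]
ft_force: [-0.7, -0.1, 0.3]
grip_width: 0.0428
finger_force: 0.0
```

```bash
python3 - <<'E'
from h import *
from plant import robot,cams
c=dict(np.load("w1.npz"))
g=cv2.resize(cv2.cvtColor(c["pixels"],cv2.COLOR_RGB2GRAY)[205:235,270:302],None,fx=10,fy=10,interpolation=cv2.INTER_CUBIC)
for th in (170,190):
  m=(g<th).astype(np.uint8);cs,_=cv2.findContours(m,cv2.RETR_LIST,cv2.CHAIN_APPROX_NONE)
  for k in cs:
    (x,y),r=cv2.minEnclosingCircle(k)
    if 25<r<60 and abs(x-160)<50 and abs(y-150)<50:
        u,v=(x+.5)/10-.5+270,(y+.5)/10-.5+205;print(th,u,v,r/10,"hole w",ray(c,u,v,.0865))
print("manual",ray(c,285.8,219.8,.0865),"lug",ray(c,288.2,216.8,.0865))
s=robot.observe();w=cams.capture("wrist");np.savez("w2.npz",**w)
print(s["t"],s["tool_pos"],s["tool_rot"])
P=cloud(w)
for ctr,lo,hi in(([.5195,.1255],.14,.16),([.5233,.1875],.11,.13)):
    m=(abs(P[...,2]-(lo+hi)/2)<.01)&(np.hypot(P[...,0]-ctr[0],P[...,1]-ctr[1])<.02);q=P[m]
    if len(q):print(len(q),q.mean(0),np.median(q[:,2]),cv2.minEnclosingCircle((q[:,:2]*1000).astype(np.float32)))
cv2.imwrite("pics/w2.png",w["pixels"][:,:,::-1])
E
```

```text
170 286.1192398071289 219.78795471191407 5.511320877075195 hole w [ 0.64273517 -0.12080419  0.0865    ]
190 286.15073852539064 219.6995819091797 5.9103843688964846 hole w [ 0.64276299 -0.12073541  0.0865    ]
manual [ 0.64249275 -0.12079982  0.0865    ] lug [ 0.64444083 -0.11852915  0.0865    ]
2.95 [0.52063271 0.12540593 0.24109768] [ 2.28560901e+00  2.15487737e+00 -4.26825229e-04]
336 [0.52016766 0.12866041 0.14998796] 0.1507075986633371 ((520.2100219726562, 127.68547058105469), 7.904486179351807)
152 [0.52368532 0.18929823 0.12084979] 0.12086561606403112 ((523.669677734375, 189.26797485351562), 5.7238359451293945)
```

View pics/w2.png

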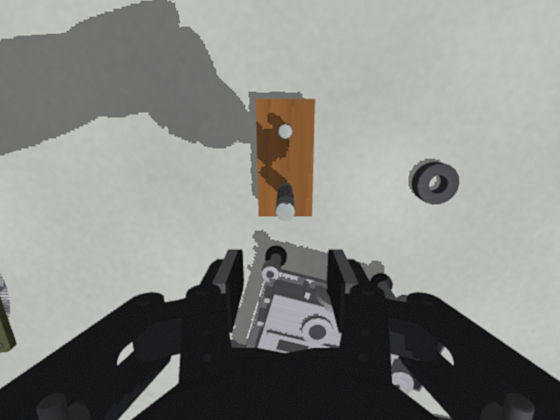

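The drift head is at (285,211), centred between the fingers, and the stand's long side is aligned with tool x. Now I'll go down, grip and lift.

>>> move_arm(
  hand=[0.5,0.5,0.5,0.5,0.5,0,0,0,0,0,0,0],
  offset=[
    [0.002,-0.0005,0.05],
    [0.002,-0.0005,0.1],
    [0.002,-0.0005,0.135],
    [0.002,-0.0005,0.153],
    [0.002,-0.0005,0.153],
    [0.002,-0.0005,0.153],
    [0.002,-0.0005,0.153],
    [0.002,-0.0005,0.153],
    [0.002,-0.0005,0.153],
    [0.002,-0.0005,0.153],
    [0.002,-0.0005,0.153],
    [0.002,-0.0005,0.153],
  ],
  rotation=[
    [0,0,0],
    [0,0,0],
    [0,0,0],
    [0,0,0],
    [0,0,0],
    [0,0,0],
    [0,0,0],
    [0,0,0],
    [0,0,0],
    [0,0,0],
    [0,0,0],
    [0,0,0],
  ],
  grip_force=80,
)

```text
t: 4.5
tool_pos: [0.5209, 0.1286, 0.0895]
tool_rot: [2.282, 2.156, 0.003]
ft_force: [-0.0, -1.4, 5.8]
grip_width: 0.0142
finger_force: 77.9
```

>>> move_arm(
  hand=[0,0,0,0,0,0],
  offset=[
    [0,0,-0.02],
    [0,0,-0.06],
    [0,0,-0.1],
    [0,0,-0.14],
    [0,0,-0.14],
    [0,0,-0.14],
  ],
  rotation=[
    [0,0,0],
    [0,0,0],
    [0,0,0],
    [0,0,0],
    [0,0,0],
    [0,0,0],
  ],
)

```text
t: 5.25
tool_pos: [0.5189, 0.1287, 0.2272]
tool_rot: [-2.283, -2.157, 0.002]
ft_force: [-0.7, -0.0, -2.0]
grip_width: 0.0145
finger_force: 78.8
```

```bash
python3 - <<'E'
from h import *
from plant import robot,cams
s=robot.observe();w=cams.capture("wrist");np.savez("w3.npz",**w)
print(s["t"],s["tool_pos"],s["tool_rot"],s["ft_force"],s["grip_width"])
T=R.from_rotvec(s["tool_rot"])
print("expected nose px",proj(w,s["tool_pos"]+T.apply([0,0,.0775])),"shoulder",proj(w,s["tool_pos"]+T.apply([0,0,.0275])))
u,v=map(int,proj(w,s["tool_pos"]+T.apply([0,0,.0775])));v0=max(0,v-45)
cv2.imwrite("pics/w3.png",cv2.resize(w["pixels"][v0:v0+120,u-80:u+80,::-1],None,fx=5,fy=5,interpolation=cv2.INTER_CUBIC));print(v0,u-80)
E
```

```text
5.25 [0.51885623 0.12867828 0.22723186] [-2.28281415e+00 -2.15667776e+00  2.24793173e-03] [-0.65107086 -0.01699613 -1.97614639] 0.014526817774093146
expected nose px (np.float64(285.2555089189742), np.float64(219.00399260550543)) shoulder (np.float64(285.33031742350505), np.float64(243.5295138446976))
174 205
```

View pics/w3.png

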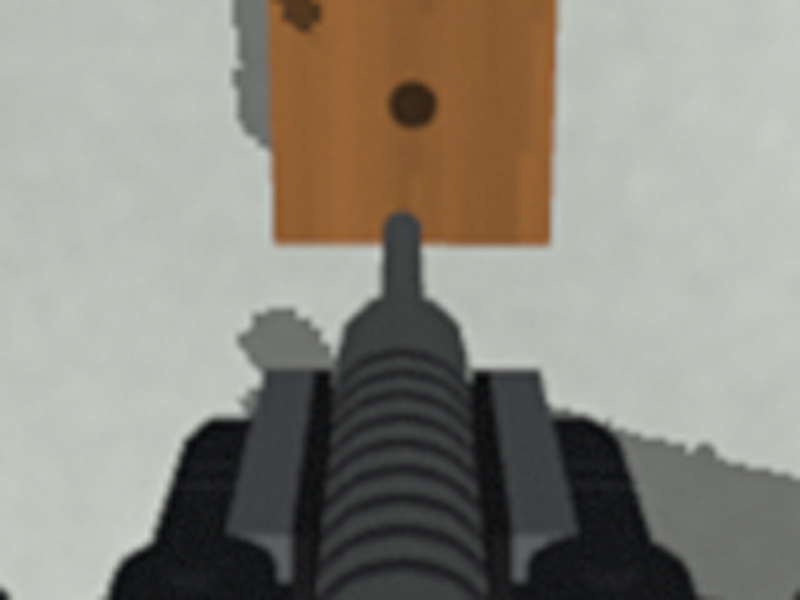

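The drift is held upright with its nose tip at crop (402,212), almost the same wrist-image pixel the hole had. That makes the camera bias cancel.

```bash
cat >>h.py <<'E'
def intool(w,pos,T,u,v,z):  # pixel -> tool-frame point on plane tool z
    E=w["extrinsics"];o=T.inv().apply(-E[:3,:3].T@E[:3,3]-pos)
    d=T.inv().apply(E[:3,:3].T@np.array([(u-w["cx"])/w["fx"],-(v-w["cy"])/w["fy"],-1]));return o+d*(z-o[2])/d[2]
E
python3 - <<'E'
from h import *
from plant import robot
s=robot.observe();print(s["t"],s["tool_pos"],s["tool_rot"])
w=dict(np.load("w3.npz"));T=R.from_rotvec(s["tool_rot"])
rim=intool(w,s["tool_pos"],T,285.0,216.0,.0795);print("rim",rim);nose=rim-[.003,0,0]
p1=np.array([.64206175,-.12081711,.16184272]);T1=R.from_rotvec([2.28538196,2.15508043,2.35e-4]);w1=dict(np.load("w1.npz"))
h=intool(w1,p1,T1,286.1,219.75,p1[2]-.0865);H=p1+T1.apply(h);print("hole w",H,"nose tool",nose)
tcp=H-T.apply(nose);print("tcp at hole, nose at lug top",tcp)
print("delta tool to 12mm above",todelta(s,tcp+[0,0,.012]))
w2=dict(np.load("w2.npz"))
E
```

```text
5.3 [0.5184466  0.12851014 0.22665416] [-2.28240117 -2.15625149  0.00412499]
rim [0.00185398 0.00030037 0.0795    ]
hole w [ 0.64272229 -0.12077315  0.08650022] nose tool [-0.00114602  0.00030037  0.0795    ]
tcp at hole, nose at lug top [ 0.6427333  -0.11956795  0.16599991]
delta tool to 12mm above [-0.24058338  0.13832411  0.04840696]
```

>>> move_arm(
  hand=[0,0,0,0,0,0,0,0,0,0,0],
  offset=[
    [-0.05,0.029,0],
    [-0.1,0.0575,0],
    [-0.15,0.086,0],
    [-0.2,0.115,0],
    [-0.2405,0.1385,0],
    [-0.2405,0.1385,0.02],
    [-0.2405,0.1385,0.046],
    [-0.2405,0.1385,0.046],
    [-0.2405,0.1385,0.046],
    [-0.2405,0.1385,0.046],
    [-0.2405,0.1385,0.046],
  ],
  rotation=[
    [0,0,0],
    [0,0,0],
    [0,0,0],
    [0,0,0],
    [0,0,0],
    [0,0,0],
    [0,0,0],
    [0,0,0],
    [0,0,0],
    [0,0,0],
    [0,0,0],
  ],
)

```text
t: 6.68
tool_pos: [0.6448, -0.1193, 0.1834]
tool_rot: [2.282, 2.156, 0.002]
ft_force: [0.9, 0.2, -1.3]
grip_width: 0.014
finger_force: 78.9
```

```bash
python3 - <<'E'
from h import *
from plant import robot,cams
for i in range(2):
    w=cams.capture("wrist");s=robot.observe();print(s["t"],s["tool_pos"],s["tool_rot"],s["ft_force"])
np.savez("w4.npz",**w)
T=R.from_rotvec(s["tool_rot"]);print(T.as_matrix()[:,2])
u,v=map(int,proj(w,s["tool_pos"]+T.apply([0,0,.0795])));v0=max(0,v-60)
cv2.imwrite("pics/w4.png",cv2.resize(w["pixels"][v0:v0+100,u-65:u+65,::-1],None,fx=6,fy=6,interpolation=cv2.INTER_CUBIC));print(v0,u-65)
print("delta",todelta(s,[.6427,-.1196,.166]))
E
```

```text
6.725 [ 0.64470296 -0.11928567  0.18325685] [2.28275353e+00 2.15648755e+00 1.47724212e-03] [-0.51737664  0.75336013 -2.4968374 ]
6.775 [ 0.64460682 -0.11926899  0.18307034] [2.28287641e+00 2.15671808e+00 1.20024273e-03] [-0.544778    0.13236398 -2.16090555]
[ 1.28205982e-03 -2.44028039e-04 -9.99999148e-01]
158 220
delta [-0.00043585 -0.00190703  0.01706796]
```

View pics/w4.png

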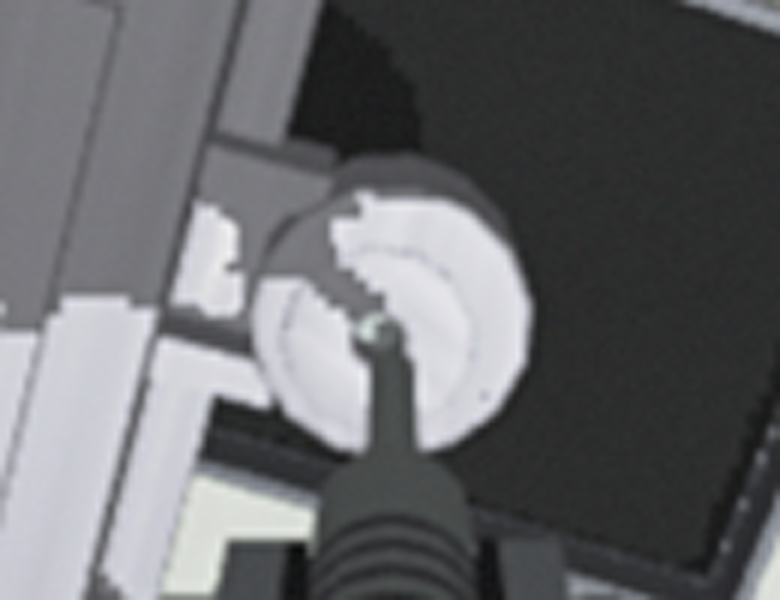

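The nose is at crop x≈391 and the hole at about (376,330), so the nose must shift about 1.9 mm along tool -y, which agrees with the computed delta.

>>> move_arm(
  hand=[0,0,0,0,0,0],
  offset=[
    [-0.0004,-0.0019,0.006],
    [-0.0004,-0.0019,0.012],
    [-0.0004,-0.0019,0.013],
    [-0.0004,-0.0019,0.013],
    [-0.0004,-0.0019,0.013],
    [-0.0004,-0.0019,0.013],
  ],
  rotation=[
    [0,0,0],
    [0,0,0],
    [0,0,0],
    [0,0,0],
    [0,0,0],
    [0,0,0],
  ],
)

```text
t: 7.52
tool_pos: [0.6425, -0.1196, 0.1695]
tool_rot: [2.284, 2.157, 0.0]
ft_force: [0.5, 0.2, -2.0]
grip_width: 0.0139
finger_force: 78.9
```

```bash
python3 - <<'E'
from h import *
from plant import robot,cams
s=robot.observe();w=cams.capture("wrist");np.savez("w5.npz",**w);print(s["t"],s["tool_pos"],s["tool_rot"],s["ft_force"])
print("delta",todelta(s,[.6427,-.1196,.166]))
cv2.imwrite("pics/w5.png",cv2.resize(w["pixels"][185:245,245:325,::-1],None,fx=9,fy=9,interpolation=cv2.INTER_CUBIC))
E
```

```text
7.525 [ 0.64249881 -0.1196382   0.1695127 ] [2.28362744e+00 2.15697736e+00 4.30869097e-04] [ 0.52921462  0.24263096 -1.95387654]
delta [4.97070121e-05 1.97175186e-04 3.51278397e-03]
```

View pics/w5.png

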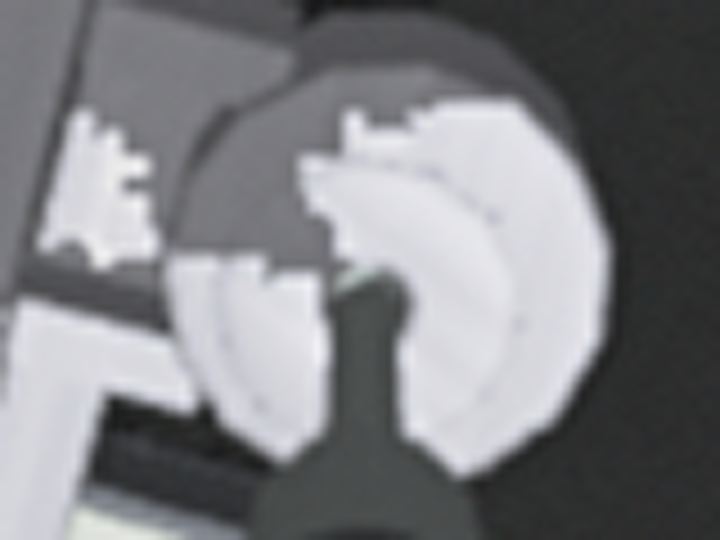

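Nose centre is at x≈364 and the hole spans about 327 to 410, so a shift of roughly 0.3 mm in +y is left. I'll go down gently.

>>> move_arm(
  hand=[0,0,0,0,0],
  offset=[
    [0,0.0003,0.001],
    [0,0.0003,0.0025],
    [0,0.0003,0.004],
    [0,0.0003,0.0055],
    [0,0.0003,0.0055],
  ],
  rotation=[
    [0,0,0],
    [0,0,0],
    [0,0,0],
    [0,0,0],
    [0,0,0],
  ],
)

```text
t: 8.2
tool_pos: [0.6426, -0.1197, 0.1636]
tool_rot: [-2.284, -2.157, 0.0]
ft_force: [0.1, -0.5, -1.7]
grip_width: 0.0142
finger_force: 78.9
```

>>> move_arm(
  hand=[0,0,0,0,0],
  offset=[
    [0,0,0.001],
    [0,0,0.0025],
    [0,0,0.004],
    [0,0,0.005],
    [0,0,0.005],
  ],
  rotation=[
    [0,0,0],
    [0,0,0],
    [0,0,0],
    [0,0,0],
    [0,0,0],
  ],
)

```text
t: 8.82
tool_pos: [0.6426, -0.1197, 0.1587]
tool_rot: [2.284, 2.157, -0.0]
ft_force: [-0.2, -0.5, -2.9]
grip_width: 0.0139
finger_force: 78.9
```

The nose is in the hole about 7 mm with no side force. Next is the dowel.

>>> move_arm(
  hand=[0,0,0,0,0,0],
  offset=[
    [0,0,0.0015],
    [0,0,0.003],
    [0,0,0.004],
    [0,0,0.0045],
    [0,0,0.005],
    [0,0,0.005],
  ],
  rotation=[
    [0,0,0],
    [0,0,0],
    [0,0,0],
    [0,0,0],
    [0,0,0],
    [0,0,0],
  ],
)

```text
t: 9.57
tool_pos: [0.6428, -0.1197, 0.1549]
tool_rot: [2.283, 2.157, 0.001]
ft_force: [-1.8, -1.0, 4.8]
grip_width: 0.0144
finger_force: 79.7
```

>>> move_arm(
  hand=[0,0,0,0,0,0],
  offset=[
    [0,0,0.0003],
    [0,0,0.0006],
    [0,0,0.0009],
    [0,0,0.0012],
    [0,0,0.0015],
    [0,0,0.0018],
  ],
  rotation=[
    [0,0,0],
    [0,0,0],
    [0,0,0],
    [0,0,0],
    [0,0,0],
    [0,0,0],
  ],
)

```text
t: 10.32
tool_pos: [0.6431, -0.1199, 0.1543]
tool_rot: [2.282, 2.156, 0.002]
ft_force: [-2.1, -0.5, 10.8]
grip_width: 0.0142
finger_force: 80.2
```

>>> move_arm(
  hand=[0,0,0,0,0,0],
  offset=[
    [0,0,0.0003],
    [0,0,0.0006],
    [0,0,0.0009],
    [0,0,0.0012],
    [0,0,0.0015],
    [0,0,0.0018],
  ],
  rotation=[
    [0,0,0],
    [0,0,0],
    [0,0,0],
    [0,0,0],
    [0,0,0],
    [0,0,0],
  ],
)

```text
t: 11.08
tool_pos: [0.643, -0.1199, 0.1522]
tool_rot: [2.283, 2.156, 0.001]
ft_force: [-2.4, -0.6, 8.6]
grip_width: 0.0141
finger_force: 80.1
```

>>> move_arm(
  hand=[0,0,0,0,0,0,0,0],
  offset=[
    [0,0,0.0004],
    [0,0,0.0008],
    [0,0,0.0012],
    [0,0,0.0016],
    [0,0,0.002],
    [0,0,0.0024],
    [0,0,0.0028],
    [0,0,0.0032],
  ],
  rotation=[
    [0,0,0],
    [0,0,0],
    [0,0,0],
    [0,0,0],
    [0,0,0],
    [0,0,0],
    [0,0,0],
    [0,0,0],
  ],
)

```text
t: 12.08
tool_pos: [0.643, -0.1199, 0.149]
tool_rot: [2.283, 2.156, 0.002]
ft_force: [-2.3, -1.2, 9.6]
grip_width: 0.014
finger_force: 80.1
```

>>> move_arm(
  hand=[0,0,0,0,0,0,0,0],
  offset=[
    [0,0,0.0004],
    [0,0,0.0008],
    [0,0,0.0012],
    [0,0,0.0016],
    [0,0,0.002],
    [0,0,0.0024],
    [0,0,0.0028],
    [0,0,0.0032],
  ],
  rotation=[
    [0,0,0],
    [0,0,0],
    [0,0,0],
    [0,0,0],
    [0,0,0],
    [0,0,0],
    [0,0,0],
    [0,0,0],
  ],
)

```text
t: 13.08
tool_pos: [0.6429, -0.1199, 0.1457]
tool_rot: [2.283, 2.156, 0.001]
ft_force: [-2.3, -0.9, 8.7]
grip_width: 0.014
finger_force: 80.0
```

>>> move_arm(
  hand=[0,0,0,0,0,0,0,0,0],
  offset=[
    [0,0,0.0004],
    [0,0,0.0008],
    [0,0,0.0012],
    [0,0,0.0016],
    [0,0,0.002],
    [0,0,0.0024],
    [0,0,0.0028],
    [0,0,0.0032],
    [0,0,0.0035],
  ],
  rotation=[
    [0,0,0],
    [0,0,0],
    [0,0,0],
    [0,0,0],
    [0,0,0],
    [0,0,0],
    [0,0,0],
    [0,0,0],
    [0,0,0],
  ],
)

```text
t: 14.2
tool_pos: [0.6426, -0.1197, 0.1403]
tool_rot: [2.284, 2.157, -0.0]
ft_force: [-0.3, -1.5, -0.9]
grip_width: 0.0143
finger_force: 78.9
```

The force has gone, so the dowel should be free. I'll withdraw straight up and check the tray.

>>> move_arm(
  hand=[0,0,0,0,0,0,0,0],
  offset=[
    [0,0,-0.004],
    [0,0,-0.012],
    [0,0,-0.024],
    [0,0,-0.045],
    [0,0,-0.07],
    [0,0,-0.092],
    [0,0,-0.092],
    [0,0,-0.092],
  ],
  rotation=[
    [0,0,0],
    [0,0,0],
    [0,0,0],
    [0,0,0],
    [0,0,0],
    [0,0,0],
    [0,0,0],
    [0,0,0],
  ],
)

```text
t: 15.2
tool_pos: [0.642, -0.1193, 0.2318]
tool_rot: [-2.283, -2.156, 0.001]
ft_force: [-0.4, -0.4, -2.4]
grip_width: 0.0142
finger_force: 78.7
```

```bash
python3 - <<'E'
from h import *
from plant import robot,cams
c=cams.capture("scene");s=robot.observe();print(s["t"],s["tool_pos"],s["ft_force"])
cv2.imwrite("pics/s6.png",cv2.resize(c["pixels"][225:330,190:310,::-1],None,fx=5,fy=5,interpolation=cv2.INTER_CUBIC))
T=R.from_rotvec(s["tool_rot"])
# hole in stand: TCP was at [.5209,.1286,.0895] when gripped; recheck hole from w3 wood mask gap
print("delta to grip pose",todelta(s,[.5209,.1286,.0895]))
w=dict(np.load("w2.npz"));P=cloud(w)
E
```

```text
15.25 [ 0.64178555 -0.11929277  0.23125198] [-0.94992583 -0.56228218 -2.05742829]
delta to grip pose [ 0.24053769 -0.13446218  0.1421946 ]
```

View pics/s6.png

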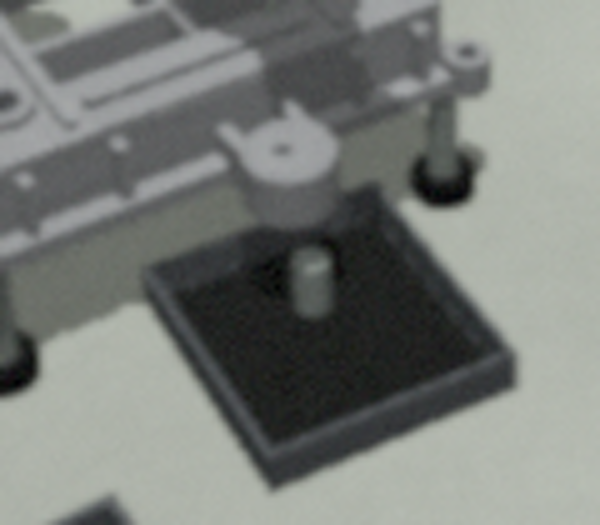

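The dowel stands in the small grey tray at crop (312,285), clear of the lug. The drift goes back to its hole now.

>>> move_arm(
  hand=[0,0,0,0,0,0,0,0,0,0],
  offset=[
    [0.05,-0.028,0],
    [0.1,-0.056,0],
    [0.15,-0.084,0],
    [0.2,-0.112,0],
    [0.2405,-0.1345,0],
    [0.2405,-0.1345,0.03],
    [0.2405,-0.1345,0.06],
    [0.2405,-0.1345,0.076],
    [0.2405,-0.1345,0.076],
    [0.2405,-0.1345,0.076],
  ],
  rotation=[
    [0,0,0],
    [0,0,0],
    [0,0,0],
    [0,0,0],
    [0,0,0],
    [0,0,0],
    [0,0,0],
    [0,0,0],
    [0,0,0],
    [0,0,0],
  ],
)

```text
t: 16.5
tool_pos: [0.5221, 0.1281, 0.1565]
tool_rot: [-2.284, -2.157, -0.0]
ft_force: [-0.0, 0.6, -1.4]
grip_width: 0.0141
finger_force: 78.9
```

```bash
python3 - <<'E'
from h import *
from plant import robot,cams
w=cams.capture("wrist");s=robot.observe();print(s["t"],s["tool_pos"],s["tool_rot"],s["ft_force"])
print("delta to grip pose",todelta(s,[.5209,.1286,.0895]))
cv2.imwrite("pics/w7.png",cv2.resize(w["pixels"][165:265,215:345,::-1],None,fx=6,fy=6,interpolation=cv2.INTER_CUBIC))
E
```

```text
16.55 [0.52253362 0.12822395 0.15690817] [2.28368636e+00 2.15677820e+00 1.45904591e-03] [ 0.02852485 -0.73326491 -1.26944739]
delta to grip pose [ 0.0002564  -0.00171638  0.06740668]
```

View pics/w7.png

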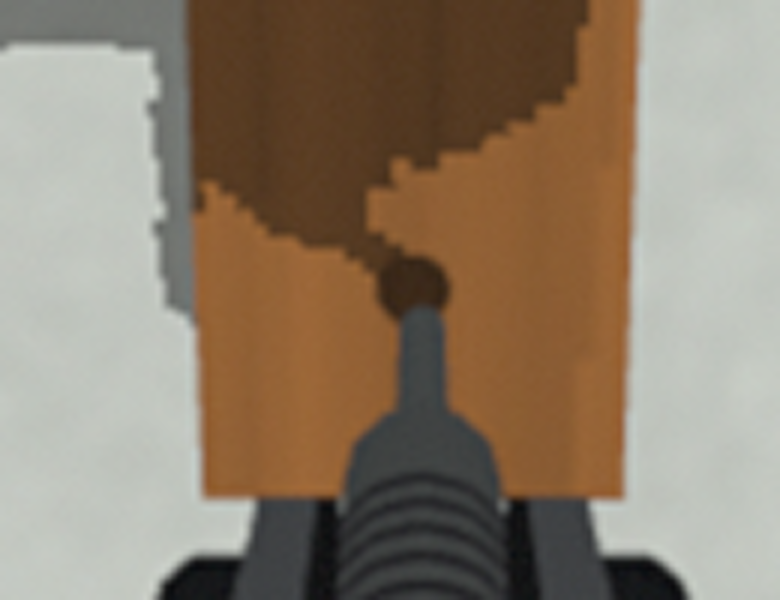

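The hole is at crop (413,288) and the nose at x≈422, so I'll shift about 1.4 mm along -y and go down.

>>> move_arm(
  hand=[0,0,0,0,0,0,0,0],
  offset=[
    [0.0003,-0.0014,0.002],
    [0.0003,-0.0014,0.008],
    [0.0003,-0.0014,0.014],
    [0.0003,-0.0014,0.018],
    [0.0003,-0.0014,0.021],
    [0.0003,-0.0014,0.024],
    [0.0003,-0.0014,0.026],
    [0.0003,-0.0014,0.026],
  ],
  rotation=[
    [0,0,0],
    [0,0,0],
    [0,0,0],
    [0,0,0],
    [0,0,0],
    [0,0,0],
    [0,0,0],
    [0,0,0],
  ],
)

```text
t: 17.55
tool_pos: [0.5206, 0.1285, 0.1302]
tool_rot: [-2.284, -2.157, 0.0]
ft_force: [0.2, -0.1, -2.1]
grip_width: 0.0142
finger_force: 78.9
```

>>> move_arm(
  hand=[0,0,0,0,0,0,0,0],
  offset=[
    [0,0,0.008],
    [0,0,0.016],
    [0,0,0.024],
    [0,0,0.032],
    [0,0,0.036],
    [0,0,0.038],
    [0,0,0.039],
    [0,0,0.039],
  ],
  rotation=[
    [0,0,0],
    [0,0,0],
    [0,0,0],
    [0,0,0],
    [0,0,0],
    [0,0,0],
    [0,0,0],
    [0,0,0],
  ],
)

```text
t: 18.55
tool_pos: [0.5208, 0.1285, 0.0915]
tool_rot: [2.284, 2.157, 0.001]
ft_force: [-0.1, 0.5, -1.8]
grip_width: 0.014
finger_force: 78.9
```

>>> move_arm(
  hand=[0,0,0,0,0,0],
  offset=[
    [0,0,0.0005],
    [0,0,0.001],
    [0,0,0.0015],
    [0,0,0.002],
    [0,0,0.002],
    [0,0,0.002],
  ],
  rotation=[
    [0,0,0],
    [0,0,0],
    [0,0,0],
    [0,0,0],
    [0,0,0],
    [0,0,0],
  ],
)

```text
t: 19.3
tool_pos: [0.5207, 0.1285, 0.0896]
tool_rot: [2.284, 2.157, 0.0]
ft_force: [-1.6, -0.6, 3.0]
grip_width: 0.014
finger_force: 79.3
```

The shoulder is seated, with +5 N of contact. I'll open the fingers and retreat upward.

>>> move_arm(
  hand=[0.2,0.4,0.5,0.5,0.5,0.5,0.5,0.5,0.5,0.5,0.5],
  offset=[
    [0,0,0],
    [0,0,0],
    [0,0,0],
    [0,0,0],
    [0,0,0],
    [0,0,-0.02],
    [0,0,-0.05],
    [0,0,-0.09],
    [0,0,-0.14],
    [0,0,-0.16],
    [0,0,-0.16],
  ],
  rotation=[
    [0,0,0],
    [0,0,0],
    [0,0,0],
    [0,0,0],
    [0,0,0],
    [0,0,0],
    [0,0,0],
    [0,0,0],
    [0,0,0],
    [0,0,0],
    [0,0,0],
  ],
)

```text
t: 20.68
tool_pos: [0.5219, 0.1288, 0.2511]
tool_rot: [2.282, 2.156, 0.006]
ft_force: [-0.3, 0.8, 0.1]
grip_width: 0.0427
finger_force: 0.0
```

```bash
python3 - <<'E'
from h import *
from plant import robot,cams
w=cams.capture("wrist");s=robot.observe();print(s["t"],s["tool_pos"],s["ft_force"],s["grip_width"])
P=cloud(w)
for ctr,zc in(([.5195,.1275],.15),([.5233,.1885],.12)):
    m=(abs(P[...,2]-zc)<.01)&(np.hypot(P[...,0]-ctr[0],P[...,1]-ctr[1])<.02);q=P[m]
    print(len(q),np.median(q[:,2]),cv2.minEnclosingCircle((q[:,:2]*1000).astype(np.float32)))
E
```

```text
20.725 [0.52092722 0.1285736  0.24943833] [ 0.44460946  0.35901572 -0.08912476] 0.04280810738434143
305 0.15070843101913023 ((519.9854736328125, 127.62379455566406), 7.967341423034668)
142 0.12072946856488986 ((523.5204467773438, 189.40625), 5.781157970428467)
```

The drift is upright in its hole, with its head at the same spot and height as before. The punch hasn't moved.

```bash
python3 -c "
from plant import robot
print(robot.hand_in())"
```

```text
the job is handed in; nothing more can be done
None
```

The dowel was pushed out and stands in the small grey tray, the drift is back in its own hole, and the job was handed in at about 21 s; push force read about 13 N at most, sampled at the end of each move.

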